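# Set out the seals for the group record photograph

### The arm

A 6-joint arm with a two-finger parallel gripper is mounted at the origin on the work surface. World frame = base frame: x ahead of the robot, y to its left, z up, the work surface at z = 0. Lengths are in mm, angles in rad, forces in N, time in s.
With the tool pointing down it reaches from about 275 to 1000 mm from the base axis. Payload 8.4 kg.
Tool frame: the origin (TCP) lies on the centre line of the jaws, within the pads' length; the fingertips stand 22 mm ahead of it and the grasp point (between the pads) lies 3 mm ahead of it; z points along the fingers, y is the direction in which the jaws open and shut (so a half turn about z gives the same grasp; the last joint's range is limited). The gripper opens to 85 mm and grips with 20 to 120 N. Pads are 22 mm wide; open, the fingers measure 114 mm over their backs; the gripper's body (76 mm by 85 mm) begins 54 mm behind the grasp point. The pads swing forward as they close: fully open they stand 13 mm farther back than shut.
Start: joints at [1.213, 0.353, 1.633, -0, 1.155, -0.002], TCP at [217.711, 585.858, 253.281] pointing down, gripper open.
Joint ranges: [-2.63, 2.63], [-0.92, 2.1], [0.06, 2.66], [-1.3, 4.44], [0, 2.69], [-3.02, 3.02]. Speed limits (rad/s): [2.22, 2.22, 2.79, 3.14, 3.14, 3.14].

### API

Orientations are given as [roll, pitch, yaw] about the fixed x, y, z axes, in that order (R = Rz(yaw) Ry(pitch) Rx(roll)).
In Python, from rig import r gives the robot as it stands.
- The arm moves only by the tool carry_out, never from a script. Its argument "rows" is text: rows parted by semicolons, each of 5 numbers parted by spaces: the opening, from 0 (shut) to 1 (fully open), then the shift along the tool's x, y, z in units of 30 mm (1.0 is 30 mm), then the turn about the tool's z in units of 8 degrees (1.0 is 8 degrees). A call has 1 to 12 rows; each row shifts and turns the commanded pose from where the row before left it, along the tool's axes as they then stand; what a row does not reach is not made up. A row lasts 1/8 s, in which the tool goes at most 62.5 mm and 10.7 degrees, less where a joint would pass 70% of its speed; a pose out of reach is approached as far as the arm can. A call is refused whole if a number of a shift passes 1 or a number of a turn 1, either way. A call with a gripper value outside its range is refused whole. The fingers move at their own pace and stop on an object; "newtons" is the grip in N (left out, the last holds). Time passes only in rows, so rows that do not move let the fingers close. It gives the time, the measured TCP pose, the force and the opening at its end, in the units of the state.
- r.sense(): the state, without advancing time (a new reading comes with each control period).
- r.grab_frame(name): name is "side" or "top" or "wrist"; returns the picture (400x640x3 uint8, blue, green, red); there is no depth.
- r.get_calibration(name): a dict with "intrinsics" (3x3 intrinsics, pixels), "position" and "rotation" of the camera in the world. Camera axes: x right, y up, looking along -z (the intrinsics and any distortion apply to the point x, -y, -z); pixel columns grow to the right and rows downward; lengths in mm; the calibration is good to about 2 mm. A picture is of the moment at which its call begins: read the wrist's pose just before it. get_calibration takes no time and is no camera call; for the wrist camera it gives the pose at the moment of the call.
- r.sign_off(): hands the job in, once; it reports no verdict.
The state is a dict: "clock": time; "qpos": joint angles; "qvel": joint speeds; "joint_efforts": joint torques, N m; "eef_pos": TCP position; "tcp_rot": TCP orientation; "contact_force": force on the tool from outside, world axes, zero at the start; "wrist_torque": the same for the moment, N m; "opening": opening from 0.0 (shut) to 1.0 (fully open).
Only numpy, scipy, OpenCV 4.12 (cv2) and the standard library are available. Lean on these libraries where they do the work, as an engineer would, in place of code of your own. Each camera call takes 0.05 s, during which the arm holds its last target.

### The job

Set out the group for its record photograph on the gridded baseboard, front being the side nearest the robot: on the front grid line, lay the large green seal on the crossing straight in front of the clamped bulla, the cork block on the crossing straight in front of the copper tin with the small green seal centred on top of it, and the scale bar midway between the two seals, lying straight front to back along the middle line. Stand the brass die upright on the back line, midway between the bulla and the tin. Lay the seals flat and face up, setting them down gently without dropping them, because wax chips, and leave the clamp, tin, loupe stand and mallet where they are.

Things in the scene. Friction and masses are not known exactly. Their poses are not given: they have to be found in the camera images.
- board: Charcoal copy-stand baseboard, fixed flat on the shelf: 260 mm front to back (x), 320 wide (y), 10 thick. Origin: centre of its underside. +x points to the back (away from the robot), +y left. White grid lines: two long ones across it at x = -50 (front line) and +50 mm (back line), three front to back at y = -100, 0, +100 mm. Clamp and tin stand on the two outer crossings of the back line.
- clamp: Black cast-iron screw clamp, fixed, gripping a cracked clay bulla (36 mm across) face up. Origin on the board's face straight under the bulla, at the left or right end of the back line, within 4 mm of the crossing; axes parallel to the board's. 50 mm wide (y); reaches 34 mm to the front of the origin, 96 mm to the back (60 mm cross bar); bulla's top 42 mm above the board. Not to be moved.
- tin: Round dented copper seal tin with its lid on, loose: 60 mm across, 28 mm high. Origin at the centre of its underside, on the board's face. It stands at the other end of the back line from the clamp, within 4 mm of the crossing. Not to be moved.
- seal_large: Large green wax seal: a disc 56 mm across and 22 mm thick with a raised rim and a shield on its upper face. 40 to 80 g. Origin at the centre of its underside, z up. Starts on the shelf to the right of the board, lying flat, at any yaw.
- seal_small: Small green wax seal: a disc 36 mm across and 10 mm thick, same pattern. 14 to 28 g. Origin at the centre of its underside, z up. Starts on the shelf to the right of the board, lying flat, at any yaw.
- cork: Flat square block of plain brown cork, 44 x 44 mm and 12 mm thick (sides along its x and y), a riser for the small seal. 14 to 28 g. Origin at the centre of its underside, z up. Starts flat on the shelf to the right of the board.
- scale: Photographic scale bar, white with black checks: 100 mm long (its x), 20 mm wide (its y), 8 mm thick. About 30 g. Origin at the centre of its underside, z up. Starts flat on the shelf to the right of the board, its length within about 30 degrees of the robot's x.
- die: Brass seal die standing upright on its round face (32 mm across, 7 mm thick), with a slim neck and a round straight grip 18 mm across between 28 and 50 mm above its foot; 55 mm high. 90 to 180 g. Origin at the centre of its underside, z up. Starts standing on the shelf to the right of the board.
- loupe: Pewter loupe stand, a bystander: a lens ring on three legs over a foot ring, 52 mm across, 46 mm high, standing on the shelf beyond the loose things. Origin at the centre of its underside.
- mallet: Small boxwood mallet lying on the shelf beyond the loose things, a bystander: head 52 mm across and 84 mm long, handle 140 mm. Origin under the middle of the head; the handle runs along its -x.
Things that resemble listed ones, but are neither listed nor needed, are in the scene too. What is shaped like the seal_large but blue or white is not meant.

How it is judged (in metres and radians):
At the end, for the whole second after the job is handed in: Large seal, cork, scale bar and die lie flat (die upright) on the board within 15 mm, along and across, of their grid crossings; the scale within 0.2 rad of front to back; the small seal flat on the cork, centres within 10 mm; all released and at rest (((y of clamp in the frame of board above 0 m and x of seal_large in the frame of board between -0.065 and -0.035 m and y of seal_large in the frame of board between 0.085 and 0.115 m and x of cork in the frame of board between -0.065 and -0.035 m and y of cork in the frame of board between -0.115 and -0.085 m) or (y of clamp in the frame of board below 0 m and x of seal_large in the frame of board between -0.065 and -0.035 m and y of seal_large in the frame of board between -0.115 and -0.085 m and x of cork in the frame of board between -0.065 and -0.035 m and y of cork in the frame of board between 0.085 and 0.115 m)) and x of scale in the frame of board between -0.065 and -0.035 m and y of scale in the frame of board between -0.015 and 0.015 m and x of die in the frame of board between 0.035 and 0.065 m and y of die in the frame of board between -0.015 and 0.015 m and z of seal_large in the frame of board between 0.006 and 0.014 m and angle between each of seal_large, cork, scale, die, seal_small's own z axis and vertical below 0.12 rad and z of cork in the frame of board between 0.006 and 0.014 m and z of scale in the frame of board between 0.006 and 0.014 m and z of die in the frame of board between 0.006 and 0.014 m and angle between the x axis of scale and the x axis of board, either way round below 0.2 rad and horizontal distance between seal_small and cork below 0.01 m and z of seal_small in the frame of cork between 0.009 and 0.016 m and linear speed of each of seal_large, seal_small, cork, scale, die below 0.02 m/s); the robot touches nothing.
It fails at once if the large wax seal was dropped from more than about 25 mm or flung (moving at 0.7 m/s with no finger on it) (contact force between the fingers and seal_large below 0.05 N and linear speed of seal_large above 0.7 m/s).
It fails at once if the small wax seal was dropped from more than about 25 mm or flung (moving at 0.7 m/s with no finger on it) (contact force between the fingers and seal_small below 0.05 N and linear speed of seal_small above 0.7 m/s).
It fails at once if the copper tin was pushed more than 10 mm from its place (distance of tin from where it was at the start of the episode above 0.01 m).
It fails at once if the loupe stand was pushed more than 10 mm from its place (distance of loupe from where it was at the start of the episode above 0.01 m).
It fails at once if the mallet was pushed more than 10 mm from its place (distance of mallet from where it was at the start of the episode above 0.01 m).
It also fails if it takes over 141 s, if anything falls off the work surface, if the arm or the gripper's body presses on something with over 40 N, if the wrist force passes 120 N, or if a joint passes its speed limit or range.

## Working session

There is one attempt and no reset: what is moved stays moved. The work goes in short steps, Python scripts to look and compute and a tool call to move; the robot and the scene stay as the last step left them, time stands still between calls to the robot, and variables do not carry over. Pictures are saved under pics/ and viewed, and the job is handed in when it is done.

Besides the shell and the picture viewer there is one more tool, called after ">>>" as a command line: name --argument value ..., lists and objects as JSON in quotes. carry_out: Moves the arm, as the interface text tells. Its arguments: {"type":"object","properties":{"rows":{"type":"string"},"newtons":{"type":"number"}},"required":["rows"]}

```bash
mkdir -p pics; ls; python3 - <<'E'
from rig import r
import cv2
s=r.sense(); print(s)
for n in ("top","side","wrist"):
    c=r.get_calibration(n); print(n,c)
    cv2.imwrite(f"pics/{n}0.png",r.grab_frame(n))
E
```

```text
pics
{'clock': 0.0, 'qpos': array([ 1.21262741e+00,  3.53635254e-01,  1.63412231e+00,  1.98357725e-05,
        1.15516781e+00, -2.36172744e-03]), 'qvel': array([-0.00014742,  0.00042321, -0.0003049 ,  0.00027584,  0.00033664,
        0.00039414]), 'joint_efforts': array([-7.72493004e-04, -6.05252910e+01, -3.42072701e+01,  2.94650499e-05,
        9.17526602e-03, -4.25556976e-06]), 'eef_pos': array([217.53904127, 585.46306898, 252.57475852]), 'tcp_rot': array([-3.14025998e+00, -2.12837974e-05,  2.78577743e+00]), 'contact_force': array([-0.53484556, -0.23399876, -0.53195812]), 'wrist_torque': array([0.00333669, 0.03571434, 0.05748905]), 'opening': 0.999089038986374}
top {'intrinsics': array([[515.26039981,   0.        , 321.70464842],
       [  0.        , 515.26039981, 206.74068363],
       [  0.        ,   0.        ,   1.        ]]), 'position': array([ 372.11956175,  -47.69250029, 1312.95351588]), 'rotation': array([ 0.1325838 ,  0.00254058, -1.55112152])}
side {'intrinsics': array([[457.14893928,   0.        , 326.19327253],
       [  0.        , 457.14893928, 198.5021523 ],
       [  0.        ,   0.        ,   1.        ]]), 'position': array([ 229.68047517, -784.35785972,  992.87139261]), 'rotation': array([ 0.68813956, -0.01144825, -0.3904113 ])}
wrist {'intrinsics': array([[307.71184539,   0.        , 317.14196757],
       [  0.        , 307.71184539, 200.975707  ],
       [  0.        ,   0.        ,   1.        ]]), 'position': array([145.87722571, 612.59348718, 373.8947173 ]), 'rotation': array([-3.03704199e-01,  8.82815374e-04,  1.21522549e+00])}
```

View pics/top0.png

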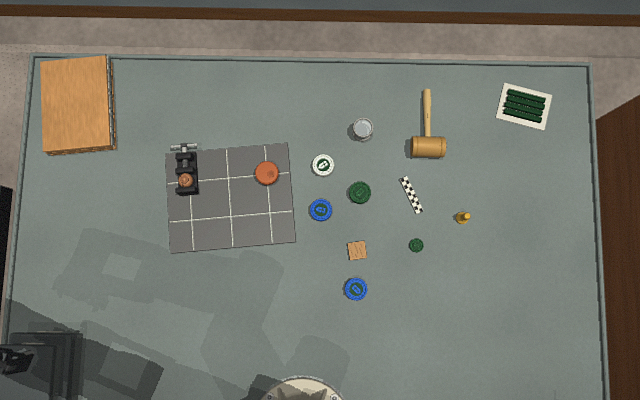

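View pics/side0.png

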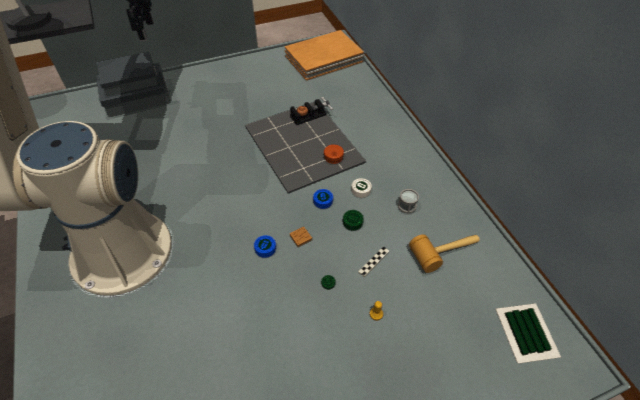

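View pics/wrist0.png

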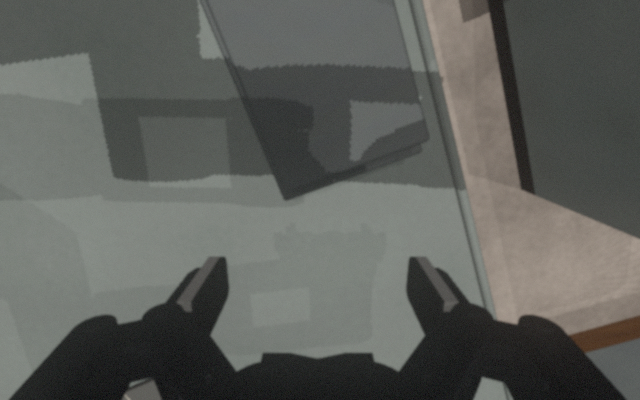

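```bash
cat > h.py <<'E'
import numpy as np, cv2
from scipy.spatial.transform import Rotation as R
from rig import r
def cal(n):
    c=r.get_calibration(n); return c['intrinsics'],np.array(c['position']),R.from_euler('xyz',c['rotation']).as_matrix()
def px2w(C,u,v,z):
    K,p,M=C; d=np.linalg.inv(K)@np.array([u,v,1.]); d=M@np.array([d[0],-d[1],-d[2]])
    return p+d*(z-p[2])/d[2]
def w2px(C,P):
    K,p,M=C; q=M.T@(np.asarray(P,float)-p); q=K@np.array([q[0],-q[1],-q[2]]); return q[:2]/q[2]
E
python3 - <<'E'
import cv2
a=cv2.imread('pics/top0.png')
cv2.imwrite('pics/t1.png',cv2.resize(a[135:265,155:305],None,fx=5,fy=5,interpolation=cv2.INTER_CUBIC)[:600])
cv2.imwrite('pics/t2.png',cv2.resize(a[145:305,300:480],None,fx=4.4,fy=3.75*0+4.4*0+3.75,interpolation=cv2.INTER_CUBIC))
b=cv2.imread('pics/side0.png')
cv2.imwrite('pics/s1.png',cv2.resize(b[165:330,240:420],None,fx=3.6,fy=3.6,interpolation=cv2.INTER_CUBIC))
E
```

```text
(no output)
```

View pics/t1.png

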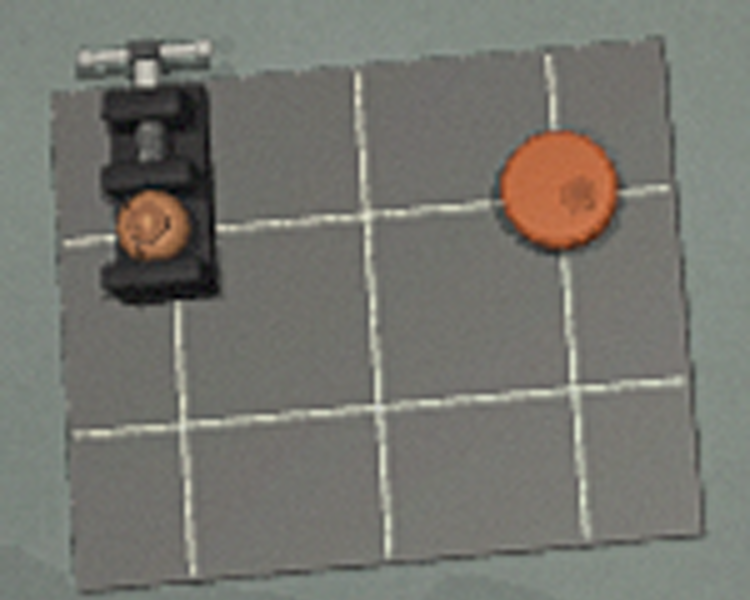

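View pics/t2.png

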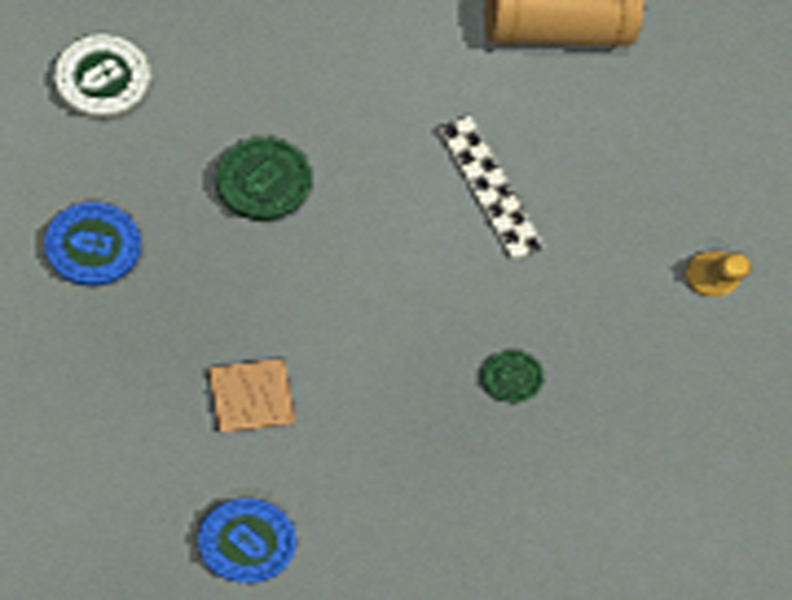

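View pics/s1.png

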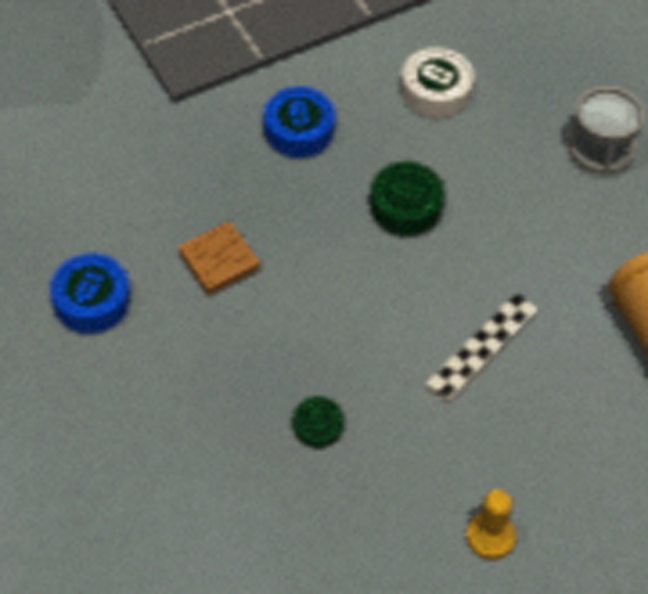

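```bash
python3 - <<'E'
from h import *
T=cal('top');S=cal('side')
f=lambda U,V,sx,sy,ox,oy:((U+.5)/sx-.5+ox,(V+.5)/sy-.5+oy)
for n,U,V in [('FL',182,428),('FM',378,408),('FR',574,388),('BM',368,217),('cornerBL',50,90),('BR',662,38),('FRc',704,534),('FLc',79,592)]:
    print(n,px2w(T,*f(U,V,5,5,155,135),10)[:2].round(1))
for n,U,V,z in [('bulla',152,226,52),('tin',560,188,38)]:
    print(n,px2w(T,*f(U,V,5,5,155,135),z)[:2].round(1))
for n,U,V,z,u,v in [('large',263,177,22,408,192),('cork',252,395,12,220,257),('small',511,376,10,318,420),('scale',489,187,8,482,347),('sc1',455,122,8,525,303),('sc2',525,250,8,440,390),('dietop',737,265,55,498,500),('diebase',711,275,3.5,491,537),('blue1',92,242,22,300,118),('blue2',247,540,22,90,290)]:
    print(n,px2w(T,*f(U,V,4.4,3.75,300,145),z)[:2].round(1),px2w(S,*f(u,v,3.6,3.6,240,165),z)[:2].round(1))
E
```

```text
FL [504.8 290.8]
FM [517.  191.5]
FR [529.2  92. ]
BM [615.7 200.9]
cornerBL [679.3 368.6]
BR [713.   52.4]
FRc [456.1  23.8]
FLc [420.7 338.4]
bulla [601.2 300.2]
tin [627.2  99.4]
large [ 584.2 -135.9] [ 584.4 -138.8]
cork [ 437.4 -131.7] [ 437.5 -135. ]
small [ 453.2 -280.3] [ 452.8 -283.1]
scale [ 582.1 -268.4] [ 581.3 -271.9]
sc1 [ 626.9 -248.7] [ 625.8 -250.6]
sc2 [ 539.1 -289.1] [ 539.5 -292. ]
dietop [ 525.5 -398.6] [ 524.9 -399.7]
diebase [ 524.6 -397.8] [ 525.3 -400.2]
blue1 [538.  -38.2] [537.  -43.5]
blue2 [ 341.4 -129.3] [ 340.8 -133.9]
```

```bash
cat >> h.py <<'E'
def go(x,y,z,yaw=None,grab=None):
    s=r.sense(); p=s['eef_pos']; y0=s['tcp_rot'][2]
    if yaw is None: yaw=y0
    t=-((yaw-y0+np.pi)%(2*np.pi)-np.pi)
    c,sn=np.cos(yaw),np.sin(yaw); d=np.array([x,y,z])-p
    print('t',round(s['clock'],2),'pos',p.round(1),'yaw',round(y0%(2*np.pi),3),'j6',s['qpos'][5].round(2),'open',round(s['opening'],3),'F',s['contact_force'].round(1))
    print('turn units',round(np.degrees(t)/8,2),'shift units',(np.array([d[0]*c+d[1]*sn,d[0]*sn-d[1]*c,-d[2]])/30).round(2))
E
python3 -c "
from h import *
go(500,190,250,3.257)"
```

```text
t 0.15 pos [217.6 585.5 252.7] yaw 2.786 j6 -0.0 open 1.002 F [0.  0.2 0.9]
turn units -3.37 shift units [ -7.83 -14.18   0.09]
```

>>> carry_out --rows "1 0 0 0 -0.85; 1 0 0 0 -0.85; 1 0 0 0 -0.85; 1 0 0 0 -0.82; 1 -0.55 -0.95 0 0; 1 -0.55 -0.95 0 0; 1 -0.55 -0.95 0 0; 1 -0.55 -0.95 0 0; 1 -0.55 -0.95 0 0; 1 -0.55 -0.95 0 0; 1 -0.55 -0.95 0 0; 1 -0.55 -0.95 0 0"

```text
clock: 1.65
eef_pos: [375.4, 373.5, 253.1]
tcp_rot: [-3.141, -0.0, -3.027]
contact_force: [0.0, -1.0, 0.3]
opening: 1.004
```

>>> carry_out --rows "1 -0.55 -0.95 0 0; 1 -0.55 -0.95 0 0; 1 -0.55 -0.95 0 0; 1 -0.55 -0.95 0 0; 1 -0.55 -0.95 0 0; 1 -0.55 -0.95 0 0; 1 -0.5 -0.9 0 0; 1 0 0 0 0; 1 0 0 0 0"

```text
clock: 2.78
eef_pos: [510.5, 191.0, 253.1]
tcp_rot: [3.141, -0.001, -3.027]
contact_force: [0.8, -0.2, 0.1]
opening: 0.996
```

```bash
python3 -c "
from h import *
go(500,190,250,3.257)
C=cal('wrist'); im=r.grab_frame('wrist'); cv2.imwrite('pics/w1.png',im)
import pickle; pickle.dump(C,open('w1.pkl','wb')); go(500,190,250)"
```

```text
t 2.77 pos [510.5 191.  253.1] yaw 3.256 j6 -1.33 open 0.996 F [ 0.8 -0.2  0.1]
turn units -0.01 shift units [0.35 0.01 0.1 ]
t 2.83 pos [510.3 191.3 253.1] yaw 3.257 j6 -1.33 open 0.998 F [ 0.9 -0.2  0.8]
turn units -0.0 shift units [ 0.35 -0.    0.1 ]
```

View pics/w1.png

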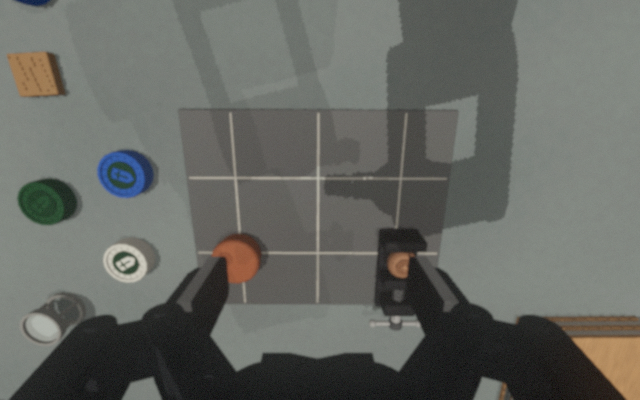

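```bash
python3 -c "
from h import *
import pickle
C=pickle.load(open('w1.pkl','rb')); print(C[1],C[2].round(2))
im=cv2.imread('pics/w1.png'); cv2.imwrite('pics/w1c.png',cv2.resize(im[95:285,170:470],None,fx=2.6,fy=2.6,interpolation=cv2.INTER_CUBIC))
for n,u,v,z in [('FR',237,178,10),('FM',318,178,10),('FL',401,178.5,10),('BM',317.5,253,10),('large',47,201,22),('cork',34,74,12)]: print(n,px2w(C,u,v,z).round(1))
"
```

```text
[434.47830661 182.52747901 374.37557512] [[-0.11 -0.95 -0.3 ]
 [ 0.99 -0.11 -0.04]
 [ 0.   -0.3   0.95]]
FR [529.8  96.1  10. ]
FM [518.6 193.6  10. ]
FL [507.7 293.7  10. ]
BM [618.6 204.5  10. ]
large [ 580.9 -126.3   22. ]
cork [ 438.  -127.9   12. ]
```

View pics/w1c.png

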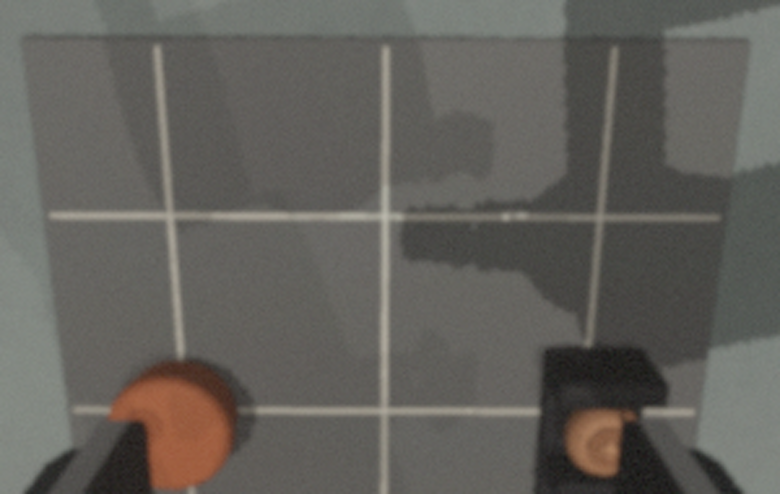

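```bash
python3 -c "
from h import *
go(545,-200,250)"
```

```text
t 2.83 pos [510.3 191.3 253.1] yaw 3.257 j6 -1.33 open 0.998 F [ 0.9 -0.2  0.8]
turn units -0.0 shift units [  0.35 -13.09   0.1 ]
```

>>> carry_out --rows "1 0 -1 0 0; 1 0 -1 0 0; 1 0 -1 0 0; 1 0 -1 0 0; 1 0 -1 0 0; 1 0 -1 0 0; 1 0 -1 0 0; 1 0 -1 0 0; 1 0 -1 0 0; 1 0 -1 0 0; 1 0 -1 0 0; 1 0 -1 0 0"

```text
clock: 4.32
eef_pos: [552.2, -166.6, 253.3]
tcp_rot: [3.141, 0.0, -3.026]
contact_force: [-0.2, -0.2, 0.4]
opening: 0.998
```

>>> carry_out --rows "1 0.35 -1 0 0; 1 0 0 0 0; 1 0 0 0 0; 1 0 0 0 0"

```text
clock: 4.82
eef_pos: [545.3, -196.6, 253.3]
tcp_rot: [3.141, 0.0, -3.026]
contact_force: [-0.2, -0.3, -0.3]
opening: 1.001
```

```bash
python3 -c "
from h import *
go(545,-200,250)
C=cal('wrist'); im=r.grab_frame('wrist'); cv2.imwrite('pics/w2.png',im)
import pickle; pickle.dump(C,open('w2.pkl','wb')); go(500,190,250)
cv2.imwrite('pics/w2c.png',cv2.resize(im[60:260,120:520],None,fx=2,fy=2,interpolation=cv2.INTER_CUBIC))"
```

```text
t 4.83 pos [ 545.3 -196.6  253.3] yaw 3.258 j6 -2.04 open 1.001 F [-0.2 -0.3 -0.3]
turn units -0.0 shift units [ 0.02 -0.11  0.11]
t 4.88 pos [ 545.3 -196.7  253.3] yaw 3.258 j6 -2.04 open 0.997 F [ 0.6  0.6 -0.7]
turn units -0.0 shift units [1.000e-02 1.298e+01 1.100e-01]
```

View pics/w2.png

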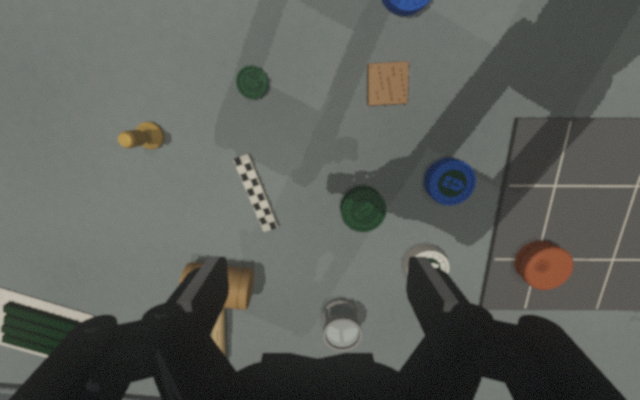

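View pics/w2c.png

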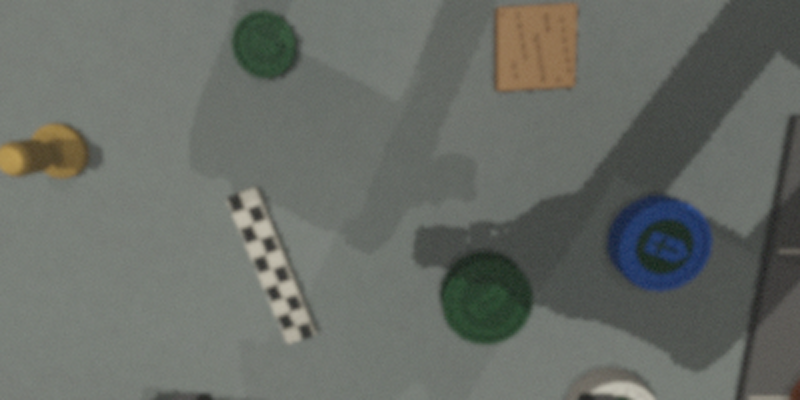

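```bash
python3 -c "
from h import *
import pickle
C=pickle.load(open('w2.pkl','rb'))
for n,U,V,z in [('large',487,294,22),('cork',537,47,12),('c1',497,6,12),('c2',577,4,12),('c3',575,88,12),('c4',498,91,12),('small',266,44,10),('scale',271,266,8),('s1',244,190,8),('s2',300,339,8),('dtop',13,159,55),('dbase',62,151,5)]: print(n,px2w(C,(U+.5)/2-.5+120,(V+.5)/2-.5+60,z).round(1)[:2])
"
```

```text
large [ 579.9 -135.9]
cork [ 438.  -129.6]
c1 [ 420.  -154.9]
c2 [ 414.  -112.1]
c3 [ 456.7 -104.4]
c4 [ 463.3 -147.1]
small [ 453.7 -278.5]
scale [ 581.7 -268.9]
s1 [ 536.5 -287.5]
s2 [ 628.3 -247.6]
dtop [ 525.6 -395. ]
dbase [ 526.4 -395.7]
```

```bash
python3 -c "
from h import *
go(582.5,-136.5,60)"
```

```text
t 4.88 pos [ 545.3 -196.7  253.3] yaw 3.258 j6 -2.04 open 0.997 F [ 0.6  0.6 -0.7]
turn units -0.0 shift units [-1.46  1.85  6.44]
```

>>> carry_out --rows "1 -0.5 0.6 0.9 0; 1 -0.5 0.6 0.9 0; 1 -0.46 0.65 0.9 0; 1 0 0 0.9 0; 1 0 0 0.9 0; 1 0 0 0.9 0; 1 0 0 0.9 0; 1 0 0 0.14 0; 1 0 0 0 0; 1 0 0 0 0"

```text
clock: 6.12
eef_pos: [583.1, -137.7, 61.3]
tcp_rot: [-3.141, 0.002, -3.027]
contact_force: [0.1, -0.8, 1.0]
opening: 1.002
```

```bash
python3 -c "
from h import *
go(582.5,-136.5,24)"
```

```text
t 6.12 pos [ 583.1 -137.7   61.3] yaw 3.257 j6 -1.92 open 1.002 F [ 0.1 -0.8  1. ]
turn units -0.0 shift units [0.02 0.04 1.24]
```

>>> carry_out --rows "1 0 0 0.6 0; 1 0 0.04 0.62 0; 1 0 0 0 0; 0.6 0 0 0 0; 0.6 0 0 0 0; 0.5 0 0 0 0; 0.5 0 0 0 0; 0.5 0 0 0 0; 0.5 0 0 0 0; 0.5 0 0 0 0; 0.5 0 0 0 0" --newtons 30

```text
clock: 7.5
eef_pos: [582.5, -136.6, 23.9]
tcp_rot: [-3.141, 0.001, -3.027]
contact_force: [0.2, 0.0, 6.0]
opening: 0.644
```

```bash
python3 -c "
from h import *
go(582.5,-136.5,24)
C=cal('wrist'); im=r.grab_frame('wrist'); cv2.imwrite('pics/w3.png',im)"
```

```text
t 7.5 pos [ 582.5 -136.6   23.9] yaw 3.256 j6 -1.92 open 0.644 F [0.2 0.  6. ]
turn units -0.0 shift units [ 0.  0. -0.]
```

View pics/w3.png

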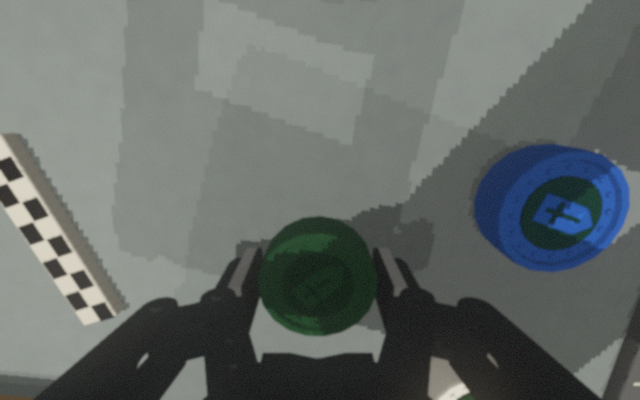

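>>> carry_out --rows "0.5 0 0 -0.5 0; 0.5 0 0 -1 0; 0.5 0 0 -1 0; 0.5 0 0 -1 0; 0.5 0 0 0 0; 0.5 0 0 0 0"

```text
clock: 8.3
eef_pos: [581.6, -136.4, 128.3]
tcp_rot: [3.141, -0.0, -3.027]
contact_force: [-0.2, 0.1, -0.8]
opening: 0.64
```

```bash
python3 -c "
from h import *
go(506.9,292.1,130,3.252)"
```

```text
t 8.3 pos [ 581.6 -136.4  128.3] yaw 3.256 j6 -1.92 open 0.64 F [-0.2  0.1 -0.8]
turn units 0.03 shift units [ 0.9  14.47 -0.06]
```

>>> carry_out --rows "0.5 0.05 0.7 0 0; 0.5 0.05 1 0 0; 0.5 0.05 1 0 0; 0.5 0.05 1 0 0; 0.5 0.1 1 0 0; 0.5 0.1 1 0 0; 0.5 0.1 1 0 0; 0.5 0.1 1 0 0; 0.5 0.1 1 0 0; 0.5 0.1 1 0 0; 0.5 0.1 1 0 0; 0.5 0 1 0 0"

```text
clock: 9.8
eef_pos: [513.2, 210.5, 127.4]
tcp_rot: [-3.141, -0.002, -3.026]
contact_force: [1.0, 0.3, 0.5]
opening: 0.644
```

>>> carry_out --rows "0.5 0 1 0 0; 0.5 0 1 0 0; 0.5 0 0.77 0 0; 0.5 0 0 0 0; 0.5 0 0 0 0; 0.5 0 0 0 0"

```text
clock: 10.55
eef_pos: [505.6, 290.8, 128.4]
tcp_rot: [-3.141, -0.0, -3.028]
contact_force: [-0.7, 1.2, 0.2]
opening: 0.643
```

```bash
python3 -c "
from h import *
go(506.9,292.1,35)
C=cal('wrist'); im=r.grab_frame('wrist'); cv2.imwrite('pics/w4.png',im)
cv2.imwrite('pics/t4.png',r.grab_frame('top'))"
```

```text
t 10.55 pos [505.6 290.8 128.4] yaw 3.255 j6 -1.16 open 0.643 F [-0.7  1.2  0.2]
turn units -0.0 shift units [-0.05  0.04  3.11]
```

View pics/w4.png

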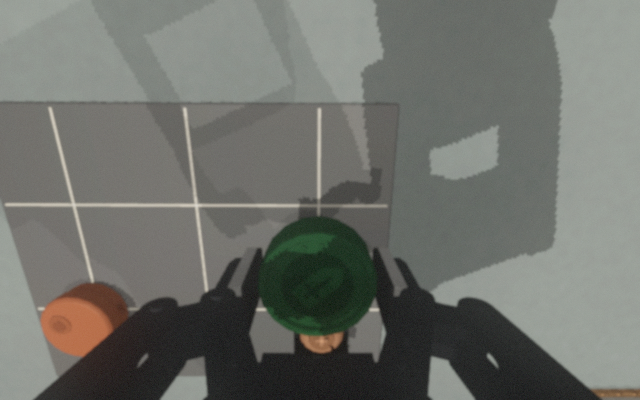

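```bash
python3 -c "
from h import *
C=cal('wrist')
print(px2w(C,318,276,126.5),px2w(C,319,205.5,10),px2w(C,197,205.5,10),px2w(C,73,205,10))"
```

```text
[503.52313529 291.43028197 126.5       ] [508.03513566 293.16529944  10.        ] [519.39390249 193.75384888  10.        ] [530.49228456  92.82102431  10.        ]
```

>>> carry_out --rows "0.5 -0.05 0.06 0.9 0; 0.5 0 0 0.9 0; 0.5 0 0 0.8 0; 0.5 0 0 0.3 0; 0.5 0 0 0.15 0; 0.5 0 0 0.05 0; 0.5 0 0 0 0; 0.5 0 0 0 0"

```text
clock: 11.65
eef_pos: [507.2, 293.8, 36.1]
tcp_rot: [3.141, 0.001, -3.027]
contact_force: [-0.7, -0.2, -1.0]
opening: 0.64
```

>>> carry_out --rows "0.5 0 0 0.04 0; 0.5 0 0 0.03 0; 0.5 0 0 0 0; 0.5 0 0 0 0"

```text
clock: 12.15
eef_pos: [507.0, 293.8, 34.0]
tcp_rot: [3.141, 0.0, -3.027]
contact_force: [-1.9, -1.1, 6.7]
opening: 0.64
```

>>> carry_out --rows "0.72 0 0 0 0; 0.78 0 0 0 0; 0.8 0 0 0 0; 0.8 0 0 0 0; 0.8 0 0 -0.3 0; 0.8 0 0 -0.8 0; 0.8 0 0 -1 0; 0.8 0 0 -1 0; 0.8 0 0 -0.5 0; 1 0 0 0 0; 1 0 0 0 0"

```text
clock: 13.52
eef_pos: [506.3, 293.3, 140.4]
tcp_rot: [-3.141, -0.001, -3.027]
contact_force: [-0.8, 0.1, -0.1]
opening: 1.001
```

```bash
python3 -c "
from h import *
C=cal('wrist'); im=r.grab_frame('wrist'); cv2.imwrite('pics/w5.png',im)
go(437.7,-131.5,130,3.302)"
```

```text
t 13.57 pos [506.2 293.3 140.2] yaw 3.256 j6 -1.16 open 0.997 F [-0.1  0.  -0.4]
turn units -0.33 shift units [  4.52 -13.61   0.34]
```

View pics/w5.png

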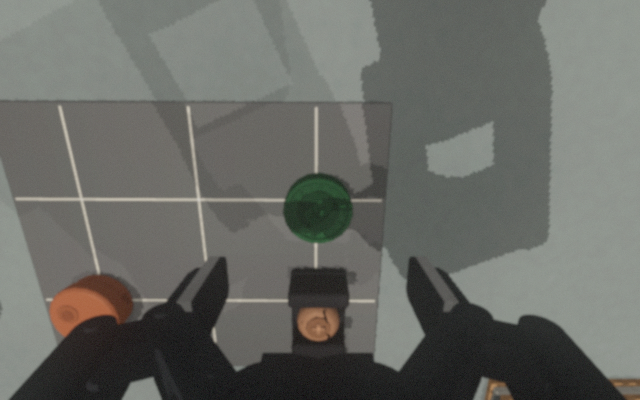

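>>> carry_out --rows "1 0 0 0 -0.33; 1 0.35 -1 0 0; 1 0.35 -1 0 0; 1 0.35 -1 0 0; 1 0.35 -1 0 0; 1 0.35 -1 0 0; 1 0.35 -1 0 0; 1 0.35 -1 0 0; 1 0.35 -1 0 0; 1 0.35 -1 0 0; 1 0.35 -1 0 0; 1 0.35 -1 0 0"

```text
clock: 15.08
eef_pos: [444.9, -51.5, 140.5]
tcp_rot: [3.141, -0.002, -2.981]
contact_force: [0.4, -0.6, -0.3]
opening: 0.998
```

>>> carry_out --rows "1 0.35 -1 0.3 0; 1 0.32 -1 0.5 0; 1 0 -0.61 0.8 0; 1 0 0 0.8 0; 1 0 0 0 0; 1 0 0 0 0; 1 0 0 0 0"

```text
clock: 15.95
eef_pos: [438.9, -131.0, 70.1]
tcp_rot: [-3.141, 0.001, -2.98]
contact_force: [0.1, 0.4, -0.1]
opening: 1.001
```

```bash
python3 -c "
from h import *
C=cal('wrist'); im=r.grab_frame('wrist'); cv2.imwrite('pics/w6.png',im)
go(437.7,-131.5,24,3.302)"
```

```text
t 16.0 pos [ 438.9 -131.    70.1] yaw 3.303 j6 -2.03 open 0.995 F [-0.3  0.4  1.1]
turn units 0.01 shift units [ 0.04 -0.01  1.54]
```

View pics/w6.png

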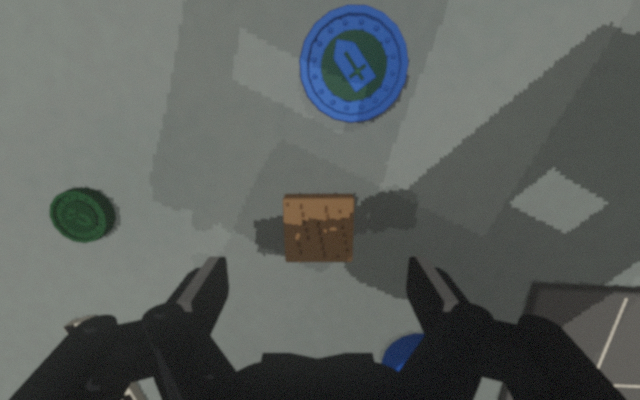

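>>> carry_out --rows "1 0.04 0 0.7 0; 1 0 0 0.7 0; 1 0 0 0.15 0; 0.6 0 0 0 0; 0.45 0 0 0 0; 0.4 0 0 0 0; 0.4 0 0 0 0; 0.4 0 0 0 0; 0.4 0 0 0 0; 0.4 0 0 0 0; 0.4 0 0 0 0" --newtons 25

```text
clock: 17.38
eef_pos: [437.8, -131.5, 23.7]
tcp_rot: [-3.141, 0.001, -2.981]
contact_force: [-0.4, 0.3, 5.5]
opening: 0.504
```

```bash
python3 -c "
from h import *
C=cal('wrist'); im=r.grab_frame('wrist'); cv2.imwrite('pics/w7.png',im)
go(437.7,-131.5,24,3.302)"
```

```text
t 17.43 pos [ 437.8 -131.4   23.7] yaw 3.302 j6 -2.03 open 0.505 F [ 0.1 -0.2  5.4]
turn units 0.0 shift units [ 0.   -0.   -0.01]
```

View pics/w7.png

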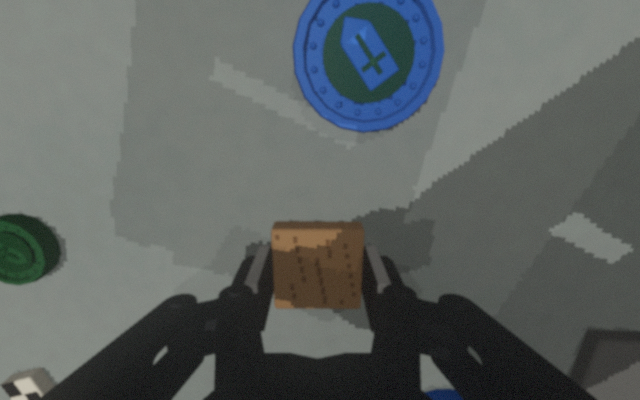

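>>> carry_out --rows "0.4 0 0 -0.6 0; 0.4 0 0 -1 0; 0.4 0 0 -1 0; 0.4 0 0 -0.7 0; 0.4 0 0 0 0; 0.4 0 0 0 0"

```text
clock: 18.18
eef_pos: [437.0, -131.2, 121.6]
tcp_rot: [3.142, -0.0, -2.981]
contact_force: [-0.0, -0.7, -0.7]
opening: 0.512
```

```bash
python3 -c "
from h import *
go(530,93.3,120,3.252)
C=cal('wrist'); im=r.grab_frame('wrist'); cv2.imwrite('pics/w8.png',im)"
```

```text
t 18.18 pos [ 437.  -131.2  121.6] yaw 3.302 j6 -2.03 open 0.512 F [-0.  -0.7 -0.7]
turn units 0.36 shift units [-3.91  7.1   0.05]
```

View pics/w8.png

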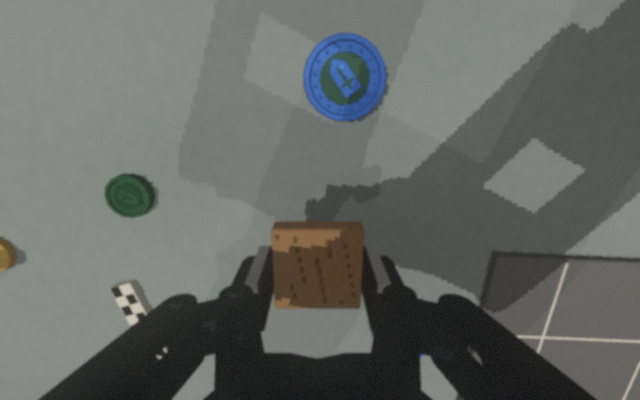

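>>> carry_out --rows "0.4 0 0 0 0.36; 0.4 -0.45 0.8 0 0; 0.4 -0.45 0.8 0 0; 0.4 -0.45 0.8 0 0; 0.4 -0.45 0.8 0 0; 0.4 -0.45 0.8 0 0; 0.4 -0.45 0.8 0 0; 0.4 -0.45 0.8 0 0; 0.4 -0.45 0.8 0 0; 0.4 -0.31 0.7 0 0; 0.4 0 0 0 0; 0.4 0 0 0 0"

```text
clock: 19.73
eef_pos: [529.5, 92.9, 121.0]
tcp_rot: [-3.141, -0.002, -3.031]
contact_force: [0.1, 0.1, -0.8]
opening: 0.506
```

```bash
python3 -c "
from h import *
C=cal('wrist'); im=r.grab_frame('wrist'); cv2.imwrite('pics/w9.png',im)
print(px2w(C,318,265,110))
go(530,93.3,35,3.252)"
```

```text
[526.72159273  93.30648022 110.        ]
t 19.77 pos [529.6  92.6 121.2] yaw 3.252 j6 -1.51 open 0.506 F [ 0.5  0.2 -0.8]
turn units -0.0 shift units [-0.02  0.02  2.87]
```

View pics/w9.png

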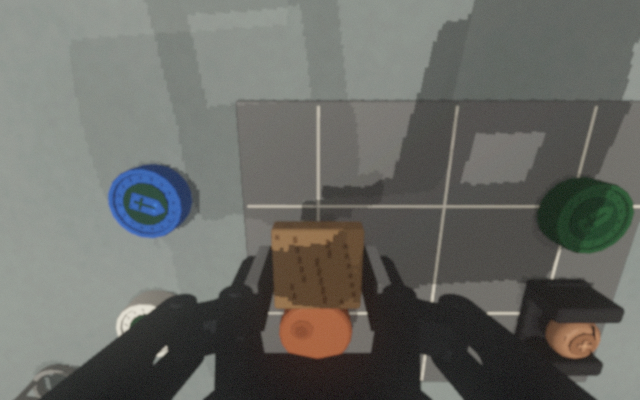

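>>> carry_out --rows "0.4 -0.03 0.02 0.9 0; 0.4 0 0 0.9 0; 0.4 0 0 0.6 0; 0.4 0 0 0.3 0; 0.4 0 0 0.12 0; 0.4 0 0 0.06 0; 0.4 0 0 0.02 0; 0.4 0 0 0 0; 0.4 0 0 0 0"

```text
clock: 20.9
eef_pos: [531.3, 94.1, 35.2]
tcp_rot: [3.142, 0.0, -3.031]
contact_force: [0.4, -0.1, -0.5]
opening: 0.505
```

>>> carry_out --rows "0.4 0 0 0.05 0; 0.4 0 0 0 0; 0.4 0 0 0 0; 0.58 0 0 0 0; 0.65 0 0 0 0; 0.7 0 0 0 0; 0.7 0 0 0 0; 0.7 0 0 -0.3 0; 0.7 0 0 -0.8 0; 0.7 0 0 -1 0; 0.7 0 0 -1 0; 1 0 0 0 0"

```text
clock: 22.4
eef_pos: [532.8, 94.3, 129.1]
tcp_rot: [3.141, 0.005, -3.031]
contact_force: [0.1, 1.3, -1.1]
opening: 0.891
```

>>> carry_out --rows "1 0 0 0 0; 1 0 0 0 0; 1 0 0 0 0"

```text
clock: 22.78
eef_pos: [530.6, 93.9, 125.5]
tcp_rot: [-3.141, -0.002, -3.031]
contact_force: [-0.1, 0.6, 0.4]
opening: 1.0
```

```bash
python3 -c "
from h import *
C=cal('wrist'); im=r.grab_frame('wrist'); cv2.imwrite('pics/w10.png',im)
import pickle; pickle.dump(C,open('w10.pkl','wb'))
cv2.imwrite('pics/w10c.png',cv2.resize(im[80:280,220:640],None,fx=1.9,fy=1.9,interpolation=cv2.INTER_CUBIC))
go(453.2,-280,130,3.252)"
```

```text
t 22.82 pos [530.7  94.  125.6] yaw 3.252 j6 -1.51 open 0.997 F [ 1.2  0.  -0.8]
turn units 0.0 shift units [  3.94 -12.1   -0.15]
```

View pics/w10c.png

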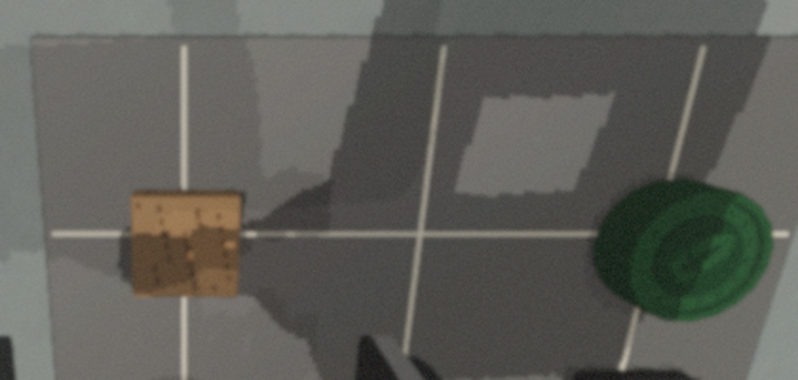

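```bash
python3 -c "
from h import *
import pickle
C=pickle.load(open('w10.pkl','rb'))
f=lambda U,V:((U+.5)/1.9-.5+220,(V+.5)/1.9-.5+80)
print(px2w(C,*f(187,245),22),px2w(C,*f(184,234),10),px2w(C,*f(706,255),32),px2w(C,*f(654,234),10))"
```

```text
[530.57628908  95.17447254  22.        ] [529.85472857  93.85671572  10.        ] [508.94212527 296.65110512  32.        ] [507.78367252 292.67181509  10.        ]
```

>>> carry_out --rows "1 0.35 -1 0 0; 1 0.35 -1 0 0; 1 0.35 -1 0 0; 1 0.35 -1 0 0; 1 0.35 -1 0 0; 1 0.35 -1 0 0; 1 0.35 -1 0 0; 1 0.35 -1 0 0; 1 0.35 -1 0 0; 1 0.35 -1 0 0; 1 0.35 -1 0 0; 1 0.1 -1 0 0"

```text
clock: 24.32
eef_pos: [452.3, -277.7, 126.0]
tcp_rot: [3.141, -0.001, -3.031]
contact_force: [0.3, 0.1, -0.3]
opening: 1.001
```

>>> carry_out --rows "1 0 -0.1 0.9 0; 1 0 0 0.9 0; 1 0 0 0 0; 1 0 0 0 0; 1 0 0 0 0"

```text
clock: 24.95
eef_pos: [454.1, -280.1, 73.4]
tcp_rot: [-3.141, 0.001, -3.031]
contact_force: [0.6, -0.4, -0.8]
opening: 1.0
```

```bash
python3 -c "
from h import *
C=cal('wrist'); im=r.grab_frame('wrist'); cv2.imwrite('pics/w11.png',im)
go(453.2,-280,24)
for u,v in [(318,230)]: print(px2w(C,u,v,10))"
```

```text
t 25.0 pos [ 454.  -280.1   73.4] yaw 3.252 j6 -2.24 open 0.999 F [0.1 0.9 0.1]
turn units -0.0 shift units [0.03 0.01 1.65]
[ 455.19001483 -279.07281005   10.        ]
```

View pics/w11.png

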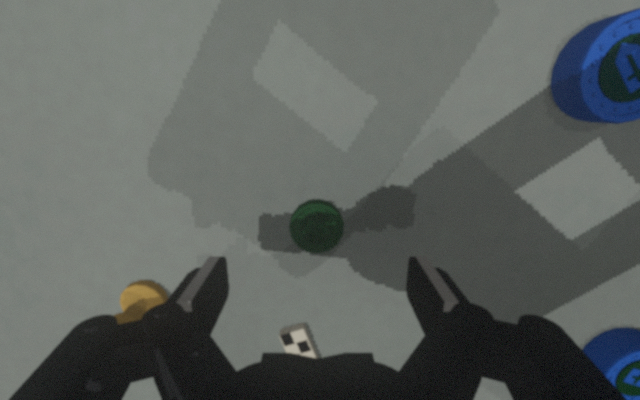

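>>> carry_out --rows "1 0.03 0 0.8 0; 1 0 0 0.7 0; 0.7 0 0 0.18 0; 0.5 0 0 0 0; 0.35 0 0 0 0; 0.3 0 0 0 0; 0.3 0 0 0 0; 0.3 0 0 0 0; 0.3 0 0 0 0; 0.3 0 0 0 0; 0.3 0 0 0 0"

```text
clock: 26.38
eef_pos: [453.1, -280.2, 23.0]
tcp_rot: [-3.141, 0.001, -3.031]
contact_force: [-0.7, 1.1, 6.6]
opening: 0.405
```

>>> carry_out --rows "0.3 0 0 -0.5 0; 0.3 0 0 -0.9 0; 0.3 0 0 -1 0; 0.3 0 0 -1 0; 0.3 0 0 0 0; 0.3 0 0 0 0"

```text
clock: 27.12
eef_pos: [452.3, -279.8, 124.1]
tcp_rot: [-3.141, 0.0, -3.031]
contact_force: [0.2, 0.2, -0.9]
opening: 0.403
```

```bash
python3 -c "
from h import *
C=cal('wrist'); im=r.grab_frame('wrist'); cv2.imwrite('pics/w12.png',im)
go(531,94,130)
"
```

```text
t 27.18 pos [ 452.  -279.6  123.6] yaw 3.252 j6 -2.24 open 0.404 F [ 0.5 -1.   0.1]
turn units -0.0 shift units [-3.99 12.09 -0.21]
```

View pics/w12.png

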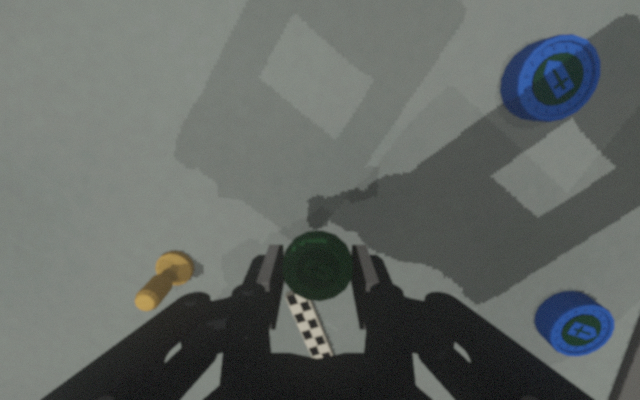

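>>> carry_out --rows "0.3 -0.35 0.7 0 0; 0.3 -0.35 1 0 0; 0.3 -0.35 1 0 0; 0.3 -0.35 1 0 0; 0.3 -0.35 1 0 0; 0.3 -0.35 1 0 0; 0.3 -0.35 1 0 0; 0.3 -0.35 1 0 0; 0.3 -0.35 1 0 0; 0.3 -0.35 1 0 0; 0.3 -0.35 1 0 0; 0.3 -0.14 1 0 0"

```text
clock: 28.68
eef_pos: [532.5, 83.1, 122.9]
tcp_rot: [-3.141, -0.002, -3.031]
contact_force: [-0.3, -0.1, -0.5]
opening: 0.403
```

>>> carry_out --rows "0.3 0 0.39 0 0; 0.3 0 0 0.5 0; 0.3 0 0 0.7 0; 0.3 0 0 0.5 0; 0.3 0 0 0 0; 0.3 0 0 0 0; 0.3 0 0 0 0"

```text
clock: 29.55
eef_pos: [532.0, 93.7, 73.6]
tcp_rot: [3.142, 0.001, -3.031]
contact_force: [-0.5, -0.6, -0.2]
opening: 0.402
```

```bash
python3 -c "
from h import *
C=cal('wrist'); im=r.grab_frame('wrist'); cv2.imwrite('pics/w13.png',im)
go(531,94,45)
print(px2w(C,318,265,60))
"
```

```text
t 29.6 pos [531.9  93.8  73.6] yaw 3.252 j6 -1.51 open 0.406 F [-0.7  0.1 -0.4]
turn units -0.0 shift units [0.03 0.01 0.95]
[530.657573    94.35083058  60.        ]
```

View pics/w13.png

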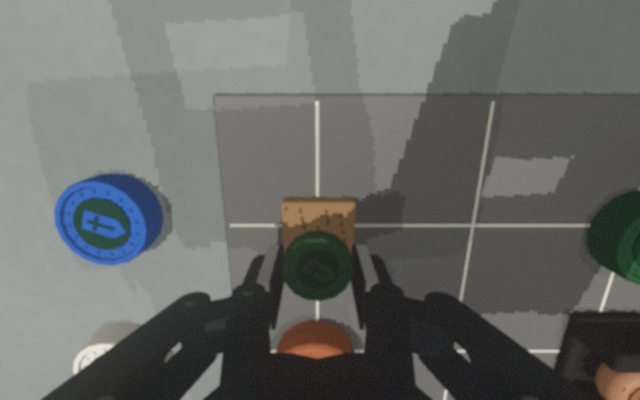

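>>> carry_out --rows "0.3 0 0 0.4 0; 0.3 0 0 0.3 0; 0.3 0 0 0.12 0; 0.3 0 0 0.06 0; 0.3 0 0 0.02 0; 0.3 0 0 0 0; 0.3 0 0 0 0"

```text
clock: 30.48
eef_pos: [531.6, 93.8, 46.2]
tcp_rot: [-3.142, 0.0, -3.031]
contact_force: [0.0, -0.6, -0.3]
opening: 0.405
```

>>> carry_out --rows "0.3 0 0 0.03 0; 0.3 0 0 0.02 0; 0.3 0 0 0 0; 0.3 0 0 0 0"

```text
clock: 30.98
eef_pos: [531.6, 93.8, 45.0]
tcp_rot: [3.142, 0.0, -3.031]
contact_force: [-2.6, 0.1, 6.7]
opening: 0.404
```

Contact at 6.7 N. I'll release it gently.

>>> carry_out --rows "0.45 0 0 0 0; 0.5 0 0 0 0; 0.55 0 0 0 0; 0.6 0 0 0 0; 0.6 0 0 0 0; 0.6 0 0 -0.3 0; 0.6 0 0 -0.8 0; 0.6 0 0 -1 0; 0.6 0 0 -1 0; 1 0 0 0 0; 1 0 0 0 0; 1 0 0 0 0"

```text
clock: 32.48
eef_pos: [530.8, 93.7, 136.6]
tcp_rot: [-3.141, -0.002, -3.031]
contact_force: [-0.6, 0.2, -0.4]
opening: 0.999
```

```bash
python3 -c "
from h import *
import pickle
C=cal('wrist'); im=r.grab_frame('wrist'); cv2.imwrite('pics/w14.png',im)
pickle.dump(C,open('w14.pkl','wb'))
cv2.imwrite('pics/w14c.png',cv2.resize(im[100:300,200:420],None,fx=3,fy=3,interpolation=cv2.INTER_CUBIC))
go(581.8,-269.3,130,3.14159+0.42)
"
```

```text
t 32.52 pos [530.8  93.7 136.6] yaw 3.252 j6 -1.51 open 0.998 F [0.4 0.3 0.1]
turn units -2.22 shift units [  3.38 -11.74   0.22]
```

View pics/w14c.png

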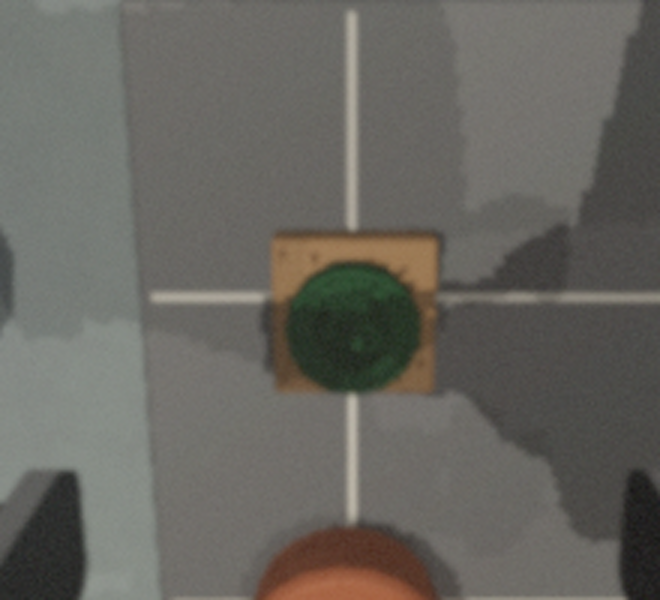

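```bash
python3 -c "
from h import *
import pickle
C=pickle.load(open('w14.pkl','rb'))
f=lambda U,V:((U+.5)/3-.5+200,(V+.5)/3-.5+100)
print(px2w(C,*f(354,328),32),px2w(C,*f(356,313),22),px2w(C,*f(352,297),10))"
```

```text
[531.31087596  94.54209489  32.        ] [530.40648853  95.00469345  22.        ] [529.68241587  93.84624644  10.        ]
```

>>> carry_out --rows "1 0 0 0 -0.8; 1 0 0 0 -0.8; 1 0 0 0 -0.62; 1 0.3 -1 0 0; 1 0.3 -1 0 0; 1 0.3 -1 0 0; 1 0.3 -1 0 0; 1 0.3 -1 0 0; 1 0.3 -1 0 0; 1 0.3 -1 0 0; 1 0.3 -1 0 0; 1 0.3 -1 0 0"

```text
clock: 34.02
eef_pos: [567.4, -186.7, 136.5]
tcp_rot: [3.141, -0.001, -2.721]
contact_force: [0.3, -0.4, 0.2]
opening: 1.001
```

>>> carry_out --rows "0.7 0.3 -1 0 0; 0.7 0.3 -1 0.2 0; 0.7 0.08 -0.74 0.7 0; 0.7 0 0 0.8 0; 0.7 0 0 0.2 0; 0.7 0 0 0 0; 0.7 0 0 0 0; 0.7 0 0 0 0"

```text
clock: 35.02
eef_pos: [583.2, -269.1, 81.4]
tcp_rot: [-3.141, 0.001, -2.721]
contact_force: [-0.1, 0.8, -0.3]
opening: 0.697
```

```bash
python3 -c "
from h import *
C=cal('wrist'); im=r.grab_frame('wrist'); cv2.imwrite('pics/w15.png',im)
go(581.8,-269.3,24,3.14159+0.42)
for p in [(581.8,-269.3,8),(581.8+46*.913,-269.3+46*.408,8),(581.8-46*.913,-269.3-46*.408,8)]: print(w2px(C,p))
"
```

```text
t 35.08 pos [ 583.1 -269.1   81.3] yaw 3.562 j6 -2.43 open 0.702 F [-0.  -0.6  0.1]
turn units 0.01 shift units [0.04 0.01 1.91]
[317.32796876 220.59463483]
[317.26273333 280.17723811]
[317.40248015 152.53986186]
```

View pics/w15.png

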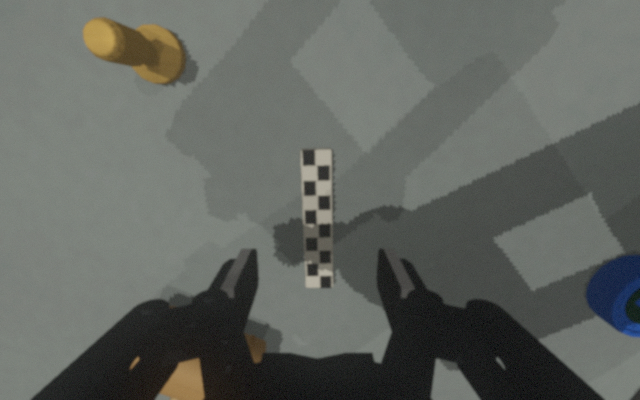

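>>> carry_out --rows "0.7 0.04 0 0.8 0; 0.7 0 0 0.8 0; 0.6 0 0 0.31 0; 0.4 0 0 0 0; 0.2 0 0 0 0; 0.12 0 0 0 0; 0.12 0 0 0 0; 0.12 0 0 0 0; 0.12 0 0 0 0; 0.12 0 0 0 0; 0.12 0 0 0 0" --newtons 35

```text
clock: 36.45
eef_pos: [582.3, -269.9, 24.2]
tcp_rot: [-3.14, 0.001, -2.721]
contact_force: [-1.0, 0.4, 5.7]
opening: 0.217
```

```bash
python3 -c "
from h import *
C=cal('wrist'); im=r.grab_frame('wrist'); cv2.imwrite('pics/w16.png',im)
go(581.8,-269.3,24,3.14159+0.42)
"
```

```text
t 36.5 pos [ 582.2 -269.9   24.2] yaw 3.562 j6 -2.43 open 0.22 F [-0.8  0.2  6.8]
turn units 0.0 shift units [0.01 0.02 0.01]
```

View pics/w16.png

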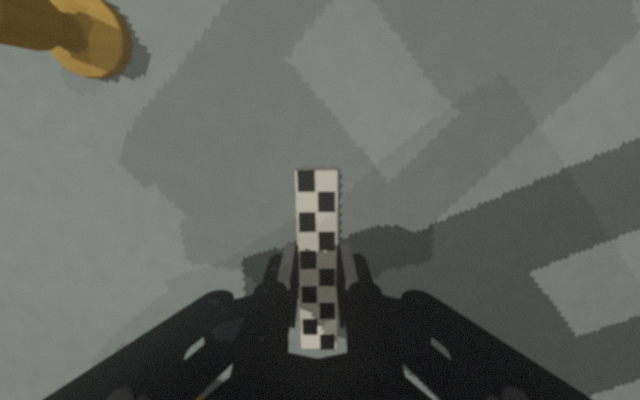

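Gripped. Lifting, then turning back to the board's yaw.

>>> carry_out --rows "0.12 0 0 -0.5 0; 0.12 0 0 -0.9 0; 0.12 0 0 -1 0; 0.12 0 0 -1 0.7; 0.12 0 0 0 0.8; 0.12 0 0 0 0.75; 0.12 0 0 0 0; 0.12 0 0 0 0"

```text
clock: 37.5
eef_pos: [581.5, -269.6, 125.5]
tcp_rot: [-3.141, 0.0, -3.033]
contact_force: [-0.7, -0.5, -0.1]
opening: 0.218
```

```bash
python3 -c "
from h import *
C=cal('wrist'); im=r.grab_frame('wrist'); cv2.imwrite('pics/w17.png',im)
go(518.5,193.2,125,3.252)
"
```

```text
t 37.55 pos [ 581.6 -269.6  125.4] yaw 3.25 j6 -2.12 open 0.216 F [ 0.2  1.2 -0.6]
turn units -0.02 shift units [3.900e-01 1.557e+01 1.000e-02]
```

View pics/w17.png

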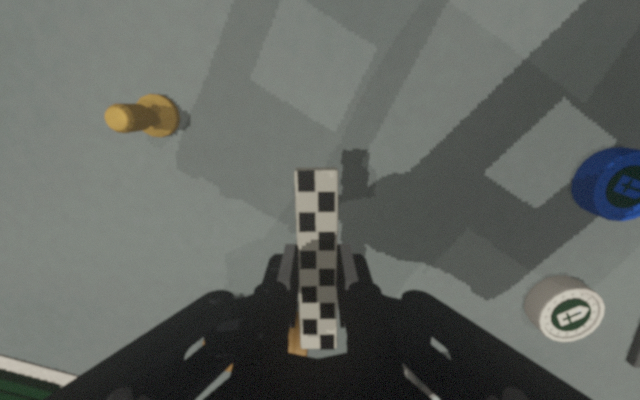

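>>> carry_out --rows "0.12 0.02 0.7 0 0; 0.12 0.02 1 0 0; 0.12 0.02 1 0 0; 0.12 0.03 1 0 0; 0.12 0.03 1 0 0; 0.12 0.03 1 0 0; 0.12 0.03 1 0 0; 0.12 0.03 1 0 0; 0.12 0.03 1 0 0; 0.12 0.03 1 0 0; 0.12 0.03 1 0 0; 0.12 0.03 1 0 0"

```text
clock: 39.05
eef_pos: [533.5, 80.1, 125.2]
tcp_rot: [3.141, -0.0, -3.034]
contact_force: [-0.6, 0.0, -0.5]
opening: 0.222
```

>>> carry_out --rows "0.12 0.03 1 0 0; 0.12 0.03 1 0 0; 0.12 0.03 1 0 0; 0.12 0 0.87 0 0; 0.12 0 0 0.5 0; 0.12 0 0 0.8 0; 0.12 0 0 0.3 0; 0.12 0 0 0 0; 0.12 0 0 0 0; 0.12 0 0 0 0"

```text
clock: 40.3
eef_pos: [519.9, 193.5, 77.8]
tcp_rot: [3.141, 0.001, -3.035]
contact_force: [-1.0, -0.3, 1.1]
opening: 0.22
```

```bash
python3 -c "
from h import *
C=cal('wrist'); im=r.grab_frame('wrist'); cv2.imwrite('pics/w18.png',im)
go(518.5,193.2,34.5,3.252)
"
```

```text
t 40.35 pos [519.9 193.5  77.8] yaw 3.248 j6 -1.32 open 0.223 F [-0.2  0.2  0. ]
turn units -0.03 shift units [ 0.05 -0.01  1.44]
```

View pics/w18.png

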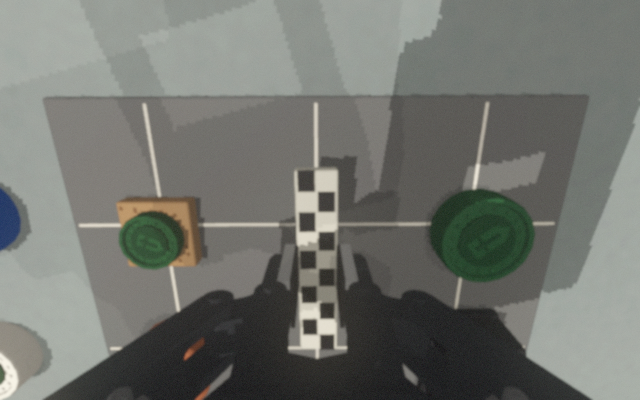

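>>> carry_out --rows "0.12 0.02 0 0.6 -0.03; 0.12 0 0 0.5 0; 0.12 0 0 0.2 0; 0.12 0 0 0.1 0; 0.12 0 0 0.03 0; 0.12 0 0 0 0; 0.12 0 0 0 0"

```text
clock: 41.22
eef_pos: [519.1, 193.5, 34.6]
tcp_rot: [3.141, 0.001, -3.031]
contact_force: [-0.3, -0.3, 0.2]
opening: 0.218
```

>>> carry_out --rows "0.12 0 0 0.02 0; 0.12 0 0 0 0; 0.12 0 0 0 0; 0.3 0 0 0 0; 0.4 0 0 0 0; 0.45 0 0 0 0; 0.45 0 0 0 0; 0.45 0 0 -0.3 0; 0.45 0 0 -0.8 0; 0.45 0 0 -1 0; 0.45 0 0 -1 0; 1 0 0 0 0"

```text
clock: 42.72
eef_pos: [520.4, 194.1, 129.4]
tcp_rot: [3.14, 0.005, -3.031]
contact_force: [0.4, 0.1, -0.8]
opening: 0.648
```

>>> carry_out --rows "1 0 0 0 0; 1 0 0 0 0; 1 0 0 0 0"

```text
clock: 43.1
eef_pos: [518.4, 193.2, 125.8]
tcp_rot: [-3.141, -0.002, -3.031]
contact_force: [-0.2, -0.8, -0.4]
opening: 0.998
```

```bash
python3 -c "
from h import *
C=cal('wrist'); im=r.grab_frame('wrist'); cv2.imwrite('pics/w19.png',im)
go(525.5,-397,130,3.14159)
"
```

```text
t 43.15 pos [518.5 193.3 126. ] yaw 3.252 j6 -1.33 open 1.004 F [-0.5 -0.5 -0.5]
turn units 0.79 shift units [ -0.23 -19.68  -0.13]
```

View pics/w19.png

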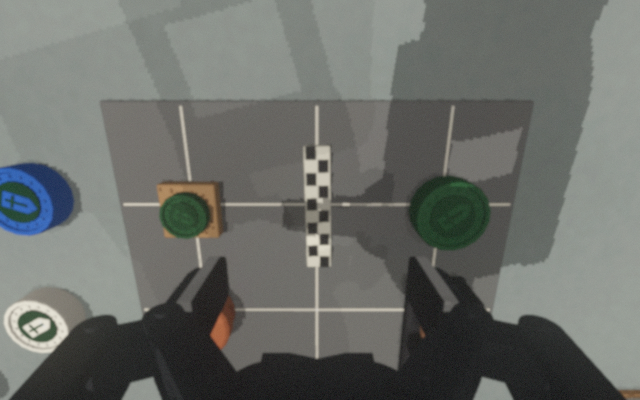

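>>> carry_out --rows "1 0 0 0 0.79; 1 0 -1 0 0; 1 0 -1 0 0; 1 0 -1 0 0; 1 0 -1 0 0; 1 0 -1 0 0; 1 0 -1 0 0; 1 0 -1 0 0; 1 0 -1 0 0; 1 0 -1 0 0; 1 0 -1 0 0; 1 0 -1 0 0"

```text
clock: 44.65
eef_pos: [518.7, -137.5, 126.3]
tcp_rot: [3.141, -0.001, -3.141]
contact_force: [0.1, 0.1, -1.2]
opening: 0.998
```

>>> carry_out --rows "1 0 -1 0 0; 1 0 -1 0 0; 1 0 -1 0 0; 1 0 -1 0 0; 1 0 -1 0 0; 1 0 -1 0 0; 1 0 -1 0 0; 1 -0.2 -1 0 0; 1 0 -0.68 0 0; 1 0 0 0 0; 1 0 0 0 0; 1 0 0 0 0"

```text
clock: 46.15
eef_pos: [524.9, -396.0, 126.6]
tcp_rot: [3.141, -0.0, -3.141]
contact_force: [-0.9, 0.6, 0.0]
opening: 1.004
```

```bash
python3 -c "
from h import *
C=cal('wrist'); im=r.grab_frame('wrist'); cv2.imwrite('pics/w20.png',im)
go(525.5,-397,42,3.14159)
print(w2px(C,(525.5,-397,55)),w2px(C,(525.5,-397,5)))
"
```

```text
t 46.2 pos [ 525.  -396.1  126.7] yaw 3.143 j6 -2.22 open 1.003 F [0.6 0.5 0.6]
turn units 0.01 shift units [-0.02 -0.03  2.82]
[314.99440458 224.59923411] [315.32552077 202.13358709]
```

View pics/w20.png

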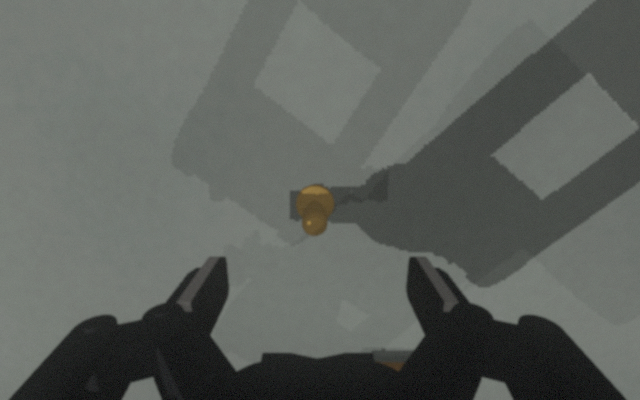

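>>> carry_out --rows "0.8 -0.02 -0.03 0.8 0; 0.8 0 0 0.8 0; 0.8 0 0 0.7 0; 0.8 0 0 0.5 0; 0.6 0 0 0.02 0; 0.3 0 0 0 0; 0.1 0 0 0 0; 0.1 0 0 0 0; 0.1 0 0 0 0; 0.1 0 0 0 0; 0.1 0 0 0 0; 0.1 0 0 0 0" --newtons 50

```text
clock: 47.7
eef_pos: [526.1, -398.2, 43.1]
tcp_rot: [-3.141, 0.001, -3.141]
contact_force: [-0.3, 1.0, 5.5]
opening: 0.19
```

```bash
python3 -c "
from h import *
C=cal('wrist'); im=r.grab_frame('wrist'); cv2.imwrite('pics/w21.png',im)
go(617.5,204,140,3.14159)
"
```

```text
t 47.75 pos [ 526.2 -398.2   43.1] yaw 3.142 j6 -2.22 open 0.192 F [-1.   1.2  6. ]
turn units 0.0 shift units [-3.04 20.07 -3.23]
```

View pics/w21.png

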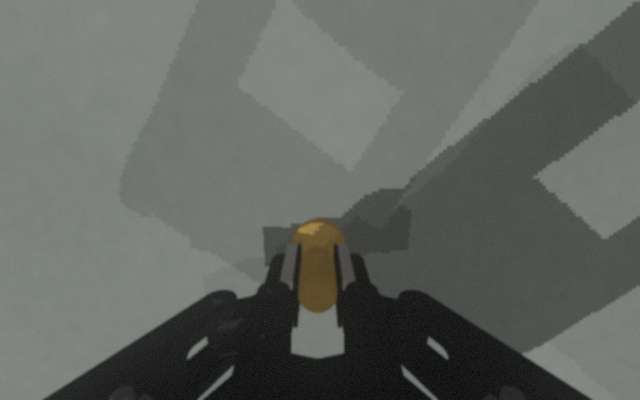

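>>> carry_out --rows "0.1 0 0 -0.5 0; 0.1 0 0 -1 0; 0.1 0 0 -1 0; 0.1 0 0 -0.8 0; 0.1 -0.15 0.7 0 0; 0.1 -0.15 1 0 0; 0.1 -0.15 1 0 0; 0.1 -0.15 1 0 0; 0.1 -0.15 1 0 0; 0.1 -0.15 1 0 0; 0.1 -0.15 1 0 0; 0.1 -0.15 1 0 0"

```text
clock: 49.25
eef_pos: [560.7, -164.5, 140.2]
tcp_rot: [3.141, -0.002, -3.141]
contact_force: [0.3, -0.4, -0.4]
opening: 0.194
```

>>> carry_out --rows "0.1 -0.15 1 0 0; 0.1 -0.15 1 0 0; 0.1 -0.15 1 0 0; 0.1 -0.15 1 0 0; 0.1 -0.15 1 0 0; 0.1 -0.15 1 0 0; 0.1 -0.15 1 0 0; 0.1 -0.15 1 0 0; 0.1 -0.15 1 0 0; 0.1 -0.15 1 0 0; 0.1 -0.15 0.7 0 0; 0.1 -0.15 0.6 0 0"

```text
clock: 50.75
eef_pos: [614.9, 173.4, 140.6]
tcp_rot: [-3.141, -0.001, -3.141]
contact_force: [0.5, -0.3, -0.5]
opening: 0.192
```

>>> carry_out --rows "0.1 0 0.5 0 0; 0.1 0 0.3 0 0; 0.1 0 0 0 0; 0.1 0 0 0 0"

```text
clock: 51.25
eef_pos: [615.4, 195.6, 141.1]
tcp_rot: [-3.141, -0.0, 3.141]
contact_force: [-0.0, 0.0, -2.6]
opening: 0.19
```

```bash
python3 -c "
from h import *
C=cal('wrist'); im=r.grab_frame('wrist'); cv2.imwrite('pics/w22.png',im)
go(617.8,204,53.5,3.14159)
"
```

```text
t 51.3 pos [615.4 195.5 141.1] yaw 3.141 j6 -1.27 open 0.193 F [ 0.5  1.2 -0.6]
turn units -0.0 shift units [-0.08  0.28  2.92]
```

View pics/w22.png

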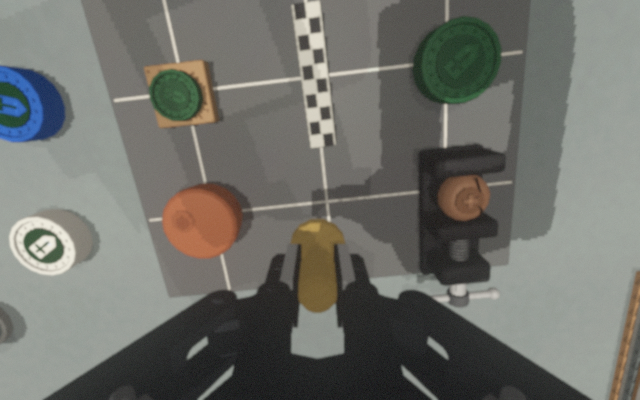

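>>> carry_out --rows "0.1 -0.08 0.28 0.7 0; 0.1 0 0 0.9 0; 0.1 0 0 0.8 0; 0.1 0 0 0.35 0; 0.1 0 0 0.1 0; 0.1 0 0 0.03 0; 0.1 0 0 0 0; 0.1 0 0 0 0"

```text
clock: 52.3
eef_pos: [618.3, 204.7, 55.4]
tcp_rot: [3.141, 0.001, -3.141]
contact_force: [0.3, 0.2, -1.4]
opening: 0.195
```

```bash
python3 -c "
from h import *
go(617.8,204,53.3)
cv2.imwrite('pics/w23.png',r.grab_frame('wrist'))
"
```

```text
t 52.3 pos [618.3 204.7  55.4] yaw 3.142 j6 -1.25 open 0.195 F [ 0.3  0.2 -1.4]
turn units -0.0 shift units [ 0.02 -0.02  0.07]
```

View pics/w23.png

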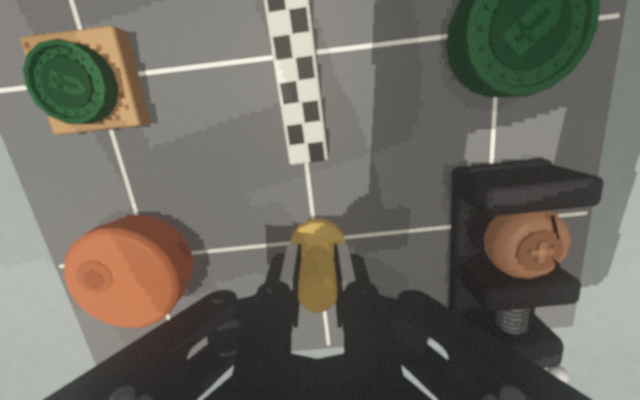

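>>> carry_out --rows "0.1 0 0 0.05 0; 0.1 0 0 0.02 0; 0.1 0 0 0 0; 0.1 0 0 0 0"

```text
clock: 52.85
eef_pos: [618.0, 204.6, 53.1]
tcp_rot: [3.141, 0.0, -3.141]
contact_force: [-2.0, -0.2, 5.4]
opening: 0.191
```

>>> carry_out --rows "0.25 0 0 0 0; 0.35 0 0 0 0; 0.45 0 0 0 0; 0.45 0 0 0 0; 0.45 0 0 0 0; 0.45 0 0 -0.3 0; 0.45 0 0 -0.8 0; 0.45 0 0 -1 0; 0.45 0 0 -1 0; 0.45 0 0 -1 0; 0.45 0 0 -1 0; 0.45 0 0 0 0"

```text
clock: 54.35
eef_pos: [619.4, 205.1, 209.0]
tcp_rot: [3.14, 0.005, -3.141]
contact_force: [0.6, -0.8, -0.2]
opening: 0.453
```

>>> carry_out --rows "0.45 0.5 0 -1 0; 0.45 1 0 -0.6 0; 0.45 1 0 0 0; 0.45 1 0 0 0; 0.45 1 0 0 0; 0.45 0.5 0 0 0; 0.45 0 0 0 0; 0.45 0 0 0 0; 0.45 0 0 0 0"

```text
clock: 55.48
eef_pos: [468.7, 204.6, 253.5]
tcp_rot: [3.142, 0.0, 3.142]
contact_force: [-0.1, -0.3, -0.3]
opening: 0.451
```

```bash
python3 -c "
from h import *
import pickle
go(500,190,250)
C=cal('wrist'); im=r.grab_frame('wrist'); cv2.imwrite('pics/w24.png',im); pickle.dump(C,open('w24.pkl','wb'))
cv2.imwrite('pics/s24.png',cv2.resize(r.grab_frame('side')[80:200,220:400],None,fx=4.2,fy=4.2,interpolation=cv2.INTER_CUBIC))
cv2.imwrite('pics/w24c.png',cv2.resize(im[60:280,160:480],None,fx=2.4,fy=2.4,interpolation=cv2.INTER_CUBIC))
"
```

```text
t 55.48 pos [468.7 204.6 253.5] yaw 3.142 j6 -1.16 open 0.451 F [-0.1 -0.3 -0.3]
turn units -0.0 shift units [-1.04 -0.49  0.12]
```

View pics/w24c.png

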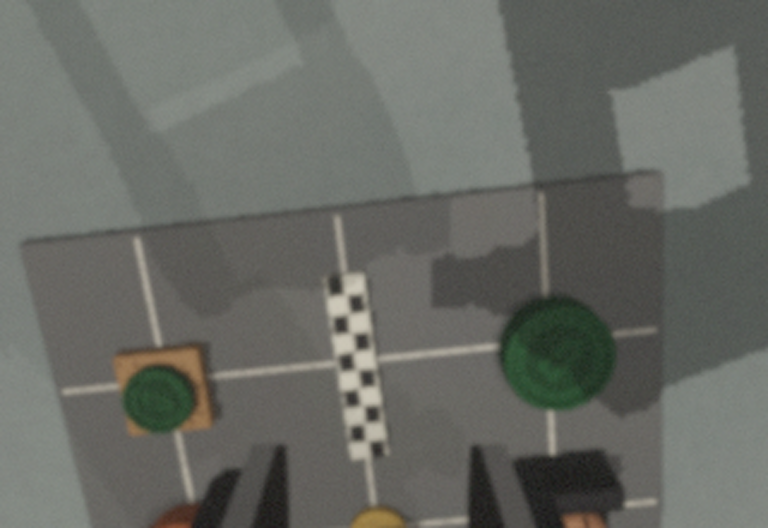

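View pics/s24.png

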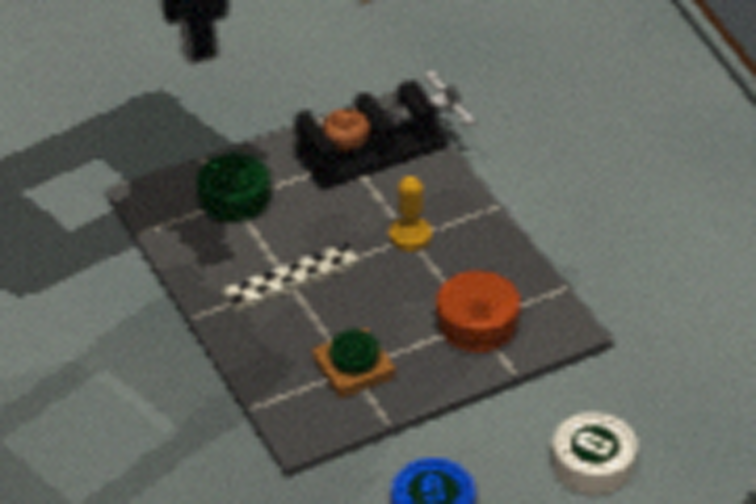

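```bash
python3 -c "
from h import *
import pickle
S=cal('side'); C=pickle.load(open('w24.pkl','rb'))
f=lambda U,V:((U+.5)/4.2-.5+220,(V+.5)/4.2-.5+80)
g=lambda U,V:((U+.5)/2.4-.5+160,(V+.5)/2.4-.5+60)
B=lambda P,o:(np.array([[.994,.11],[-.11,.994]])@(P[:2]-o)).round(1)
o=px2w(S,*f(294,293),10)[:2]; print('side FM',o)
print('die',B(px2w(S,*f(411,234),17),o),'large',B(px2w(S,*f(234,180),32),o),'cork',B(px2w(S,*f(354,361),22),o),'small',B(px2w(S,*f(355,350),32),o))
o=px2w(C,*g(356,360),10)[:2]; print('w FM',o)
print('scale',B(px2w(C,*g(346,275),18),o),B(px2w(C,*g(368,456),18),o),'large',B(px2w(C,*g(558,352),32),o),'cork',B(px2w(C,*g(162,388),22),o),'small',B(px2w(C,*g(160,397),32),o))
s=r.sense();print(s['clock'],s['eef_pos'],s['contact_force'])
"
```

```text
side FM [517.91232386 179.53475064]
die [100.8   8.7] large [  3.9 108.7] cork [  2.8 -91.4] small [  4.1 -91. ]
w FM [518.08234426 193.69574098]
scale [-47.3   0.9] [51.7  0.5] large [ -0.7 100.2] cork [  0.  -99.5] small [  1.1 -97.9]
55.575 [468.4079612  204.49595288 253.43059087] [-0.47192456 -0.39671459  0.14412495]
```

```bash
python3 -c "
from rig import r
print(r.sign_off())"
```

```text
the job is handed in; nothing more can be done
None
```

The group is set out as asked, and I handed the job in at about 55.6 s on the robot's clock. No verdict was reported.

- **Layout:** the clamp is on the left. The large green seal is on the left front crossing. The cork, with the small green seal on top, is on the right front crossing. The scale bar lies along the middle line, and the die stands upright on the middle of the back line.
- **Wrist camera check:** the large seal was within about 1 mm of its crossing, the cork and the scale bar's midpoint within about 2 mm of theirs. The scale bar was less than 0.01 rad off front to back. The small seal was 1–2 mm off the cork's centre.
- **Die position:** a finger hid the die in the last wrist picture, so only the side picture checks it. That view showed it upright on its crossing.
- **One disagreement:** the side view put everything about 9 mm to the left in y. The scale bar hid the crossing I measured from, so I took the shift as a misreading of that point. Without the shift, the die comes out within 1–2 mm of its crossing.
- **Handling:** each seal was lowered until it touched (about 7 N) before the gripper opened. I kept clear of the clamp, tin, loupe and mallet. I didn't measure the loupe and mallet again at the end, and I compared the tin only by eye.

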